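Check a brass bar with a hand-held conductivity probe

TASK

On the jeweller's bench, slide the long brass bar (the one with the engraved ring mark), flat on the bench and without lifting it, onto the black rubber pad until its end rests against the pad's aluminium stop and it lies squarely along the middle of the pad. Then take the pen-shaped probe out of its leaning stand and, holding it upright, press its spring tip lightly onto the bar inside the ring mark so that the tip is about half-way in; finish while still holding it there. Leave the other things on the bench where they are.

Things in the scene. Friction and masses are not known exactly. Their poses are not given: they have to be found in the camera images.
- bar: Brass bar 100 x 50 x 8 mm (its x, y, z), about 0.34 kg, loose, lying flat. Origin at the centre of its underside; x along its length, z up. It can be gripped across its 50 mm width with the fingertips just above the bench, or pushed.
- spot (a point): Centre of the engraved ring mark (a thin dark ring, 12 mm outside and 9 mm inside diameter) on the bar's top face, at x -25, y +10, z 8 mm in the bar's frame. The probe's tip goes here.
- pad: Black rubber pad 110 x 64 mm (x, y), fixed, let in flush with the bench, with a rigid aluminium stop bar 12 x 64 x 8 mm high across its far (+x) end. Origin at the pad's centre at bench height; x along the pad to the stop, z up. The stop's face is at x +55 mm, so a bar resting against it has its origin at x +5, y 0 mm.
- stand: Fixed wooden probe stand: base 80 x 60 x 12 mm (x, y, z), on it a 46 x 46 x 50 mm block leaning 20 degrees (0.35 rad) towards the stand's -x, the robot's side, with a 16 mm hole through it along the lean. The hole's mouth is centred at x +3, z 65 mm. Origin at the centre of the base's underside, z up.
- probe: Pen-shaped probe, 0.09 kg, loose, at first leaning in the stand's hole: draw it out along its axis by 50 mm or more. Origin on its axis at the steel nose's lower end, z along it to the handle's end. Nose 14 mm diameter, z 0 to 34 mm; collar 26 mm, z 34 to 40, rests on the block; round black handle 20 mm, z 40 to 100 (grip at z 72). A spring tip 5 mm thick sticks out of the nose to z -12 when free.
- tip_end (a point): The very end of the probe's spring tip, on its axis: at z = -12 mm in the probe's frame when free, at z = -4 mm when fully pressed in.
- probe_tip (a joint): How far the probe's spring tip is pressed in (m): 0 free, 0.008 fully in (a hard stop). The spring takes 1 N to start moving and 0.5 N more for each mm, so about 3 N at half-way.
- offcut: Bystander: short brass bar 60 x 30 x 8 mm without a mark, lying beyond the long bar, beside the ring cone.
- ring_cone: Bystander: small steel ring cone, 62 mm high, base 36 mm diameter, standing beyond the bar.
- polish_jar: Bystander: amber glass jar, 48 mm diameter, 42 mm high, standing just beyond the stand.
- loupe: Bystander: black eyeglass loupe, 34 mm diameter, 22 mm high, standing just beyond the pad's stop.
- hammer: Bystander: hammer 220 mm long with a wooden handle, lying along x on the left side.
- clamp: Bystander: wooden ring clamp 130 x 24 x 24 mm, lying along x on the right side.
Things that resemble listed ones, but are neither listed nor needed, are in the scene too. Leave any purple or turquoise look-alike of the stand alone. There is more than one size of the probe; the one meant has the size given above.

How it is judged:
By the outcome, as a careful person would: the job done as asked, in the order asked, and still so for the second after the job is handed in, while the arm keeps its last pose, push and grip.
It also fails if it takes over 64 s, if anything falls off the work surface, if the arm or the gripper's body presses on something with over 40 N, if the wrist force passes 120 N, or if a joint passes its speed limit or range.

ROBOT

A 6-joint arm with a two-finger parallel gripper is mounted at the origin on the work surface. World frame = base frame: x ahead of the robot, y to its left, z up, the work surface at z = 0. Lengths are in mm, angles in rad, forces in N, time in s.
With the tool pointing down it reaches from about 325 to 900 mm from the base axis. Payload 6.1 kg.
Tool frame: the origin (TCP) lies midway between the tips of the shut fingers; the grasp point (between the pads) lies 19 mm behind it; z points along the fingers, y is the direction in which the jaws open and shut (so a half turn about z gives the same grasp; the last joint's range is limited). The gripper opens to 85 mm and grips with 20 to 120 N. Pads are 22 mm wide; open, the fingers measure 114 mm over their backs; the gripper's body (76 mm by 85 mm) begins 54 mm behind the grasp point. The pads swing forward as they close: fully open they stand 13 mm farther back than shut.
Start: joints at [1.184, 0.22, 1.526, -0, 1.395, -0.126], TCP at [161.157, 603.858, 231.3] pointing down, gripper open.
Joint ranges: [-2.98, 2.98], [-0.91, 2.08], [0.09, 2.57], [-1.24, 4.39], [0.2, 2.65], [-2.68, 2.68]. Speed limits (rad/s): [2.57, 2.57, 3.01, 3.14, 3.14, 3.14].

INTERFACE

Orientations are given as a rotation vector (axis times angle).
In Python, from plant import * gives the robot as it stands.
- The arm moves only by the shell command python3 -m handwheel 'ROWS'. ROWS is JSON, a list of rows, each an object of numbers: "x", "y", "z": the shift along the world's x, y, z in mm; "wx", "wy", "wz": the turn, a rotation vector about the world's x, y, z in degrees; "fingers": the closure, from -1 (fully open) to 1 (shut). A call has 1 to 8 rows; each row is the pose to reach, as a shift and turn from the pose commanded when the call began; what a row does not reach only later rows make up. A row lasts 1/12 s, in which the tool goes at most 41.7 mm and 7.16 degrees, less where a joint would pass 70% of its speed; a pose out of reach is approached as far as the arm can. A call with a gripper value outside its range is refused whole. The fingers move at their own pace and stop on an object; the grip force is fixed at half the most. Time passes only in rows, so rows that repeat a pose let the fingers close. It gives the time, the measured TCP pose, the force and the opening at its end, in the units of the state.
- observe(): the state, without advancing time (a new reading comes with each control period).
- snapshot(name): name is "side" or "top" or "wrist"; returns the picture (420x560x3 uint8, red, green, blue); there is no depth.
- camera_model(name): a dict with "intrinsics" (3x3 intrinsics, pixels), "rvec" (rotation vector, rad) and "tvec" (3), from world to camera coordinates, as OpenCV has them. Camera axes: x right, y down, z forward; pixel columns grow to the right and rows downward; lengths in mm; the calibration is good to about 2 mm. A picture is of the moment at which its call begins: read the wrist's pose just before it. camera_model takes no time and is no camera call; for the wrist camera it gives the pose at the moment of the call.
- finish_job(): hands the job in, once; it reports no verdict.
The state is a dict: "time": time; "qpos": joint angles; "joint_velocities": joint speeds; "joint_torque": joint torques, N m; "tool_pos": TCP position; "ee_rot": TCP orientation; "wrist_force": force on the tool from outside, world axes, zero at the start; "moment": the same for the moment, N m; "finger_gap": finger opening in mm.
Only numpy, scipy, OpenCV 4.12 (cv2) and the standard library are available. Lean on these libraries where they do the work, as an engineer would, in place of code of your own. Each camera call takes 0.05 s, during which the arm holds its last target. There are 200 camera calls.

## Working session

There is one attempt and no reset: what is moved stays moved. The work goes in short steps, Python scripts to look and compute and a shell command to move; the robot and the scene stay as the last step left them, time stands still between calls to the robot, and variables do not carry over. Pictures are saved under pics/ and viewed, about 8 in all and at most 12, crops included, and the job is handed in when it is done.

```bash
mkdir -p pics; ls; cat > h.py <<'E'
from plant import *
import numpy as np, cv2
def save(n,f,crop=None,s=1):
    im=snapshot(n)
    cv2.imwrite('pics/'+f+'_full.png',im[:,:,::-1])
    if crop: 
        a,b,c,d=crop; im=im[b:d,a:c]
    im=cv2.resize(im,None,fx=s,fy=s,interpolation=cv2.INTER_CUBIC)
    cv2.imwrite('pics/'+f+'.png',im[:,:,::-1])
def mats(n,cm=None):
    m=cm or camera_model(n); return np.array(m['intrinsics'],float),cv2.Rodrigues(np.array(m['rvec'],float))[0],np.array(m['tvec'],float).ravel()
def ground(n,uv,z=0,cm=None):
    K,R,t=mats(n,cm); o=-R.T@t
    out=[]
    for u,v in uv:
        d=R.T@np.linalg.inv(K)@[u,v,1]; out.append(o+d*(z-o[2])/d[2])
    return np.array(out)
def proj(n,P,cm=None):
    K,R,t=mats(n,cm); p=(K@(R@np.atleast_2d(P).T+t[:,None])).T; return p[:,:2]/p[:,2:]
E
python3 - <<'E'
from h import *
np.set_printoptions(precision=2,suppress=True)
s=observe(); print(s)
for n in('top','side'):
    K,R,t=mats(n); print(n,K.tolist(),-R.T@t,R[2])
save('top','top1',None,1.4); save('side','side1',None,1.4)
E
```

```text
pics
{'time': 0.0, 'qpos': array([ 1.18,  0.22,  1.53, -0.  ,  1.39, -0.13]), 'joint_velocities': array([-0.,  0., -0.,  0., -0., -0.]), 'joint_torque': array([ -0.  , -49.69, -38.94,  -0.  ,   0.01,   0.  ]), 'tool_pos': array([160.93, 603.3 , 230.19]), 'ee_rot': array([-0.41, -3.11,  0.  ]), 'wrist_force': array([ 0.43, -0.11, -0.23]), 'moment': array([ 0.01, -0.06, -0.01]), 'finger_gap': 85.50317417588043}
top [[386.750286119258, 0.0, 281.9238552561908], [0.0, 386.750286119258, 206.96932896303306], [0.0, 0.0, 1.0]] [ 267.04    0.57 1286.38] [ 0.16  0.   -0.99]
side [[537.6496856088398, 0.0, 279.8797870664147], [0.0, 537.6496856088398, 200.96813517449056], [0.0, 0.0, 1.0]] [ 1249.61 -1039.52   938.41] [-0.48  0.67 -0.56]
```

View pics/top1.png

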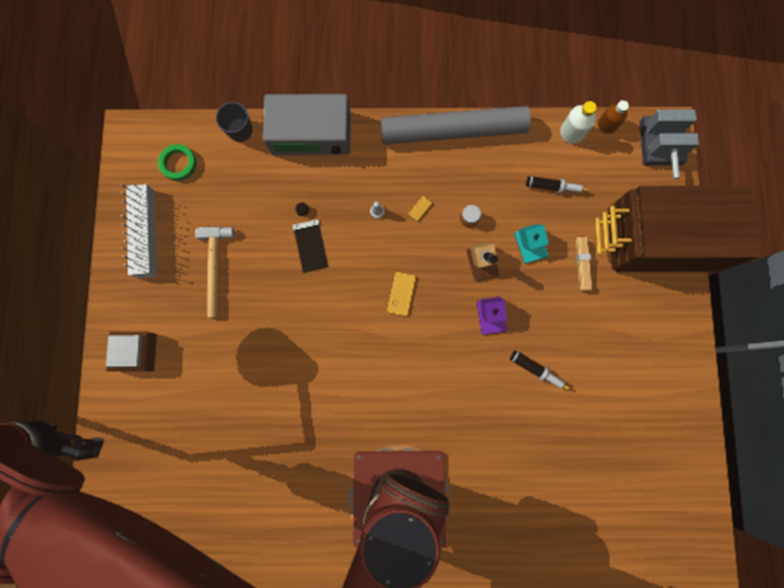

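View pics/side1.png

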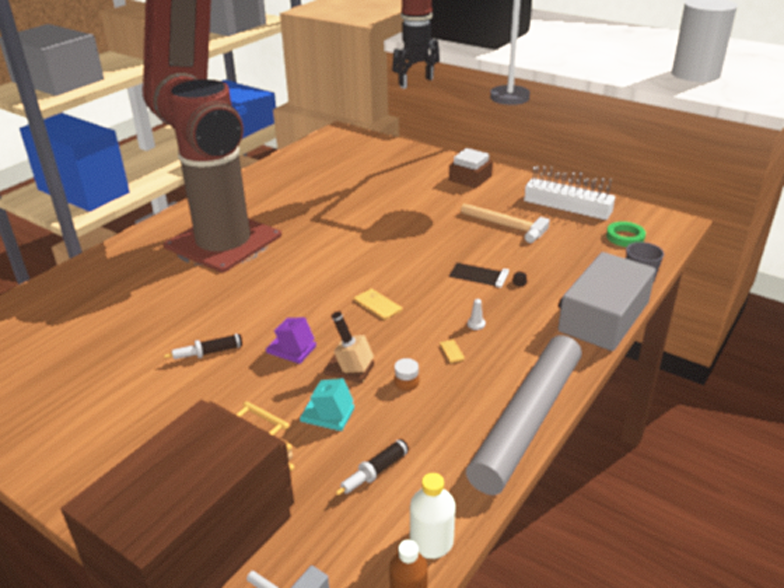

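Top view (1.4x) shows: bar at (402,294) with its ring at lower-left (396,302), pad at (311,247) with the stop at its upper end (306,225), and the natural-wood stand at (485,262) with the probe's handle at (490,257). The loupe is at (302,209), the jar at (471,214) and the purple stand at (492,315). The side view agrees with this.

```bash
python3 - <<'E'
from h import *
np.set_printoptions(precision=1,suppress=True)
px=lambda *a:[(u/1.4,v/1.4) for u,v in a]
print('bar c',ground('top',px((402,294)),8),'ring',ground('top',px((396.5,302)),8))
print('pad corners',ground('top',px((293,226),(319,221),(327,267),(302,272))))
print('stand',ground('top',px((485,262)),6),'loupe',ground('top',px((302,209)),20),'jar',ground('top',px((471,214)),42))
K,R,t=mats('wrist'); s=observe()
import cv2
Rt=cv2.Rodrigues(s['ee_rot'])[0]
print(K.tolist(),'cam in tool',Rt.T@(-R.T@t-s['tool_pos']),'axes in tool',(R@Rt))
print(Rt)
E
```

```text
bar c [[465.2 -10.7   8. ]] ring [[445.9   2.5   8. ]]
pad corners [[636.4 256.2   0. ]
 [648.8 192.5   0. ]
 [533.3 170.8   0. ]
 [521.2 231.2   0. ]]
stand [[ 543.  -211.5    6. ]] loupe [[673.2 231.5  20. ]] jar [[ 652.1 -175.6   42. ]]
[[362.2384051678615, 0.0, 275.0543951359008], [0.0, 362.2384051678615, 205.51583020859508], [0.0, 0.0, 1.0]] cam in tool [  75.8    0.2 -143.2] axes in tool [[-0.   1.  -0. ]
 [-1.  -0.  -0.3]
 [-0.3  0.   1. ]]
[[-1.   0.3 -0. ]
 [ 0.3  1.  -0. ]
 [ 0.  -0.  -1. ]]
```

```bash
python3 -m handwheel '[{"x":150,"y":-300},{"x":150,"y":-300},{"x":150,"y":-300},{"x":150,"y":-300},{"x":150,"y":-300},{"x":150,"y":-300},{"x":150,"y":-300},{"x":150,"y":-300}]'
python3 -m handwheel '[{"x":150,"y":-300,"z":-30},{"x":150,"y":-300,"z":-30},{"x":150,"y":-300,"z":-30},{"x":150,"y":-300,"z":-30},{"x":150,"y":-300,"z":-30},{"x":150,"y":-300,"z":-30},{"x":150,"y":-300,"z":-30},{"x":150,"y":-300,"z":-30}]'
python3 - <<'E'
from h import *
import pickle
cm=camera_model('wrist'); save('wrist','w1',None,1.4); pickle.dump(cm,open('w1.pkl','wb')); print(observe()['tool_pos'],observe()['ee_rot'])
E
```

```text
[160.95202855 603.42889283 230.43624104] [-4.08380648e-01 -3.11451905e+00  2.32742370e-03]validation failed for argument at $[0]...
validation failed for argument at $[0]...
```

View pics/w1.png

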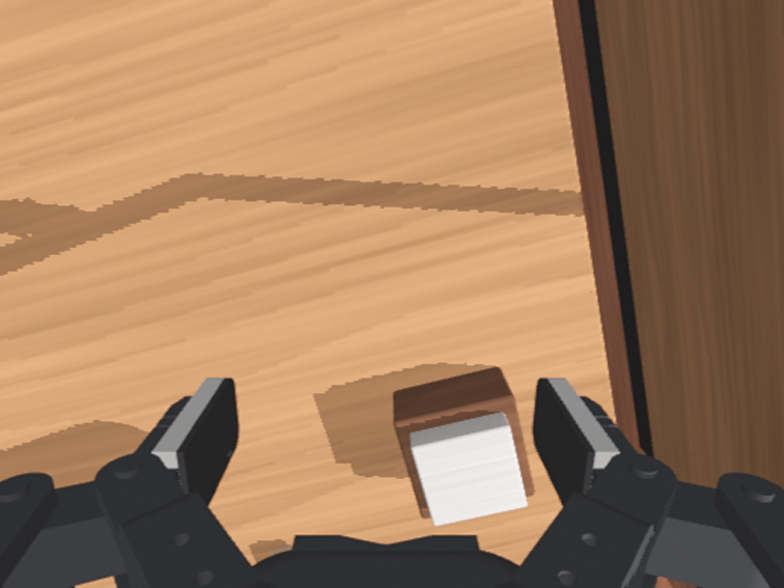

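The handwheel refused the rows, probably because every field is required, so I'm resending them in full. The wrist view shows the fingers at the bottom, with image-down pointing away from the robot.

```bash
python3 -m handwheel '[{"x":150,"y":-300,"z":0,"wx":0,"wy":0,"wz":0,"fingers":-1},{"x":150,"y":-300,"z":0,"wx":0,"wy":0,"wz":0,"fingers":-1},{"x":150,"y":-300,"z":0,"wx":0,"wy":0,"wz":0,"fingers":-1},{"x":150,"y":-300,"z":0,"wx":0,"wy":0,"wz":0,"fingers":-1},{"x":150,"y":-300,"z":0,"wx":0,"wy":0,"wz":0,"fingers":-1},{"x":150,"y":-300,"z":0,"wx":0,"wy":0,"wz":0,"fingers":-1},{"x":150,"y":-300,"z":0,"wx":0,"wy":0,"wz":0,"fingers":-1},{"x":150,"y":-300,"z":0,"wx":0,"wy":0,"wz":0,"fingers":-1}]'
```

```text
time: 0.82
tool_pos: [310.4, 303.9, 231.1]
ee_rot: [0.408, 3.115, 0.0]
wrist_force: [1.6, 0.1, 0.0]
finger_gap: 85.1
```

```bash
python3 -m handwheel '[{"x":260,"y":-230,"z":50,"wx":0,"wy":0,"wz":0,"fingers":-1},{"x":260,"y":-230,"z":50,"wx":0,"wy":0,"wz":0,"fingers":-1},{"x":260,"y":-230,"z":50,"wx":0,"wy":0,"wz":0,"fingers":-1},{"x":260,"y":-230,"z":50,"wx":0,"wy":0,"wz":0,"fingers":-1},{"x":260,"y":-230,"z":50,"wx":0,"wy":0,"wz":0,"fingers":-1},{"x":260,"y":-230,"z":50,"wx":0,"wy":0,"wz":0,"fingers":-1},{"x":260,"y":-230,"z":50,"wx":0,"wy":0,"wz":0,"fingers":-1},{"x":260,"y":-230,"z":50,"wx":0,"wy":0,"wz":0,"fingers":-1}]'
python3 -m handwheel '[{"x":0,"y":0,"z":0,"wx":0,"wy":0,"wz":0,"fingers":-1},{"x":0,"y":0,"z":0,"wx":0,"wy":0,"wz":0,"fingers":-1},{"x":0,"y":0,"z":0,"wx":0,"wy":0,"wz":0,"fingers":-1}]'
python3 - <<'E'
from h import *
import pickle
cm=camera_model('wrist'); save('wrist','w2',None,1.4); pickle.dump(cm,open('w2.pkl','wb')); print(observe()['tool_pos'],observe()['ee_rot'])
E
```

```text
time: 1.48
tool_pos: [558.4, 85.3, 278.8]
ee_rot: [-0.409, -3.115, -0.0]
wrist_force: [1.1, 0.8, 1.1]
finger_gap: 85.2
time: 1.73
tool_pos: [556.8, 87.1, 278.0]
ee_rot: [-0.409, -3.113, -0.0]
wrist_force: [-0.5, -1.6, -0.2]
finger_gap: 85.5
[556.47572625  87.7210711  278.20923062] [-4.07661097e-01 -3.11355428e+00 -2.15405552e-04]
```

View pics/w2.png

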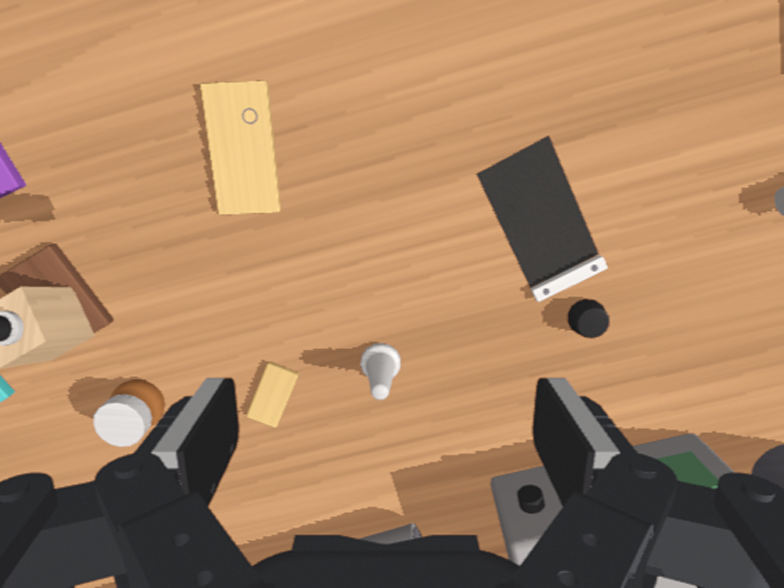

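The wrist view (1.4x) shows the bar's corners at about (201,86), (266,81), (280,211) and (219,213), with the ring at (250,116). The pad's free corners are (478,174) and (548,137), and its stop runs from (533,293) to (605,262). I'll refine these with segmentation.

```bash
cat > fit.py <<'E'
from h import *
from scipy.optimize import least_squares
def quad(mask):
    c=max(cv2.findContours(mask.astype(np.uint8),0,cv2.CHAIN_APPROX_NONE)[0],key=cv2.contourArea)
    return c[:,0,:].astype(float)+0.0, cv2.boxPoints(cv2.minAreaRect(c))
def rectfit(pts,L,W):
    "fit rectangle LxW (yaw, centre) to boundary points in plane"
    def res(p):
        c,s=np.cos(p[2]),np.sin(p[2]); d=pts-p[:2]
        x=np.abs(d[:,0]*c+d[:,1]*s)-L/2; y=np.abs(-d[:,0]*s+d[:,1]*c)-W/2
        return np.where((x>0)&(y>0),np.hypot(x,y),np.maximum(x,y))
    best=min((least_squares(res,[*pts.mean(0),a],loss='soft_l1') for a in np.linspace(-1.5,1.5,7)),key=lambda r:r.cost)
    return best.x,np.abs(best.fun).mean()
E
python3 - <<'E'
from fit import *
import pickle
np.set_printoptions(precision=1,suppress=True)
cm=pickle.load(open('w2.pkl','rb')); im=cv2.imread('pics/w2_full.png'); hsv=cv2.cvtColor(im,cv2.COLOR_BGR2HSV)
for p in [(170,110),(165,130),(250,100),(385,150),(150,83)]: print(p,hsv[p[1],p[0]])
m=np.zeros(im.shape[:2],bool); m[40:170,130:215]=1
h=hsv.astype(int)
bar=m&(h[...,0]>18)&(h[...,2]>170)
bar=cv2.morphologyEx(bar.astype(np.uint8),cv2.MORPH_CLOSE,np.ones((5,5)))
c,b=quad(bar); P=ground('wrist',c,8,cm)[:,:2]; x,r=rectfit(P,100,50); print('bar',bar.sum(),b*1.4,'c',x[:2],np.degrees(x[2])%180,r)
m[:]=0; m[85:225,330:450]=1
pad=m&(h[...,2]<75)&(h[...,1]<110)
pad=cv2.morphologyEx(pad.astype(np.uint8),cv2.MORPH_OPEN,np.ones((5,5)))
c,b=quad(pad); P=ground('wrist',c,0,cm)[:,:2]; 
for L in(110,105): x,r=rectfit(P,L,64); print('pad',pad.sum(),'c',x[:2],np.degrees(x[2])%180,r)
print('box',b*1.4, ground('wrist',b,0,cm))
print('ring',ground('wrist',[(250/1.4,116/1.4)],8,cm))
print('stop inner top edge',ground('wrist',[(533/1.4,289/1.4),(605/1.4,257/1.4)],8,cm))
print('stand base corner px',ground('wrist',[(53/1.4,243/1.4),(112/1.4,320/1.4)],12,cm))
print('cone base',ground('wrist',[(381/1.4,362/1.4)],0,cm))
E
```

```text
(170, 110) [ 20 108 245]
(165, 130) [ 20 109 242]
(250, 100) [ 14 119 203]
(385, 150) [ 0 12 66]
(150, 83) [ 19 110 242]
bar 4284 [[199.8  84.2]
 [265.6  77.3]
 [279.6 210.7]
 [213.8 217.6]] c [467.8  -6. ] 167.4929834525947 0.5556735069898453
pad 5129 c [581.1 213.1] 13.22033255293619 1.556773195359347
pad 5129 c [580.8 213. ] 13.064508575610596 1.4918691789976402
box [[476.  171.2]
 [547.6 137.3]
 [602.  252.1]
 [530.4 286. ]] [[532.9 170.3   0. ]
 [521.8 230.9   0. ]
 [626.6 259.9   0. ]
 [640.6 195.6   0. ]]
ring [[446.    9.1   8. ]]
stop inner top edge [[640.9 195.7   8. ]
 [628.7 258.8   8. ]]
stand base corner px [[ 498.  -179.5   12. ]
 [ 573.1 -160.5   12. ]]
cone base [[676.9  51.4   0. ]]
```

```bash
python3 - <<'E'
from fit import *
import pickle
np.set_printoptions(precision=1,suppress=True)
cm=pickle.load(open('w2.pkl','rb')); im=cv2.imread('pics/w2_full.png'); h=cv2.cvtColor(im,cv2.COLOR_BGR2HSV).astype(int)
m=np.zeros(im.shape[:2],bool); m[85:225,330:450]=1
pad=(m&(h[...,2]<85)&(h[...,1]<110)).astype(np.uint8)
c,b=quad(pad); P=ground('wrist',c,0,cm)[:,:2]
a=np.radians(11.3); o=np.array([581,213.]); d=P-o; X=d@[np.cos(a),np.sin(a)]; Y=d@[-np.sin(a),np.cos(a)]
print(X.min(),X.max(),Y.min(),Y.max())
for n,k in (('right',(Y<-26)&(abs(X)<45)),('left',(Y>26)&(abs(X)<45)),('near',(X<-48)&(abs(Y)<25)),('far',(X>40)&(abs(Y)<25))):
    v=cv2.fitLine(P[k].astype(np.float32),cv2.DIST_HUBER,0,.01,.01).ravel(); n2=np.array([-v[1],v[0]])
    print(n,k.sum(),'ang',np.degrees(np.arctan2(v[1],v[0])),'pt',v[2:], 'Xm',X[k].mean(),'Ym',Y[k].mean())
z=cv2.resize(im[85:235,320:450],None,fx=4,fy=4,interpolation=cv2.INTER_CUBIC)
w=cv2.resize(im[150:310,0:140],None,fx=3.75,fy=3.75,interpolation=cv2.INTER_CUBIC)
cv2.imwrite('pics/pads.png',np.hstack([cv2.copyMakeBorder(z,0,0,0,0,0)[:600],w[:600]])[:, :1045]) if 0 else cv2.imwrite('pics/pads.png',w)
E
```

```text
-55.14910184233822 55.35347425178737 -32.21884611257688 32.55809301483085
right 67 ang 13.308307 pt [586.4 183.2] Xm -0.5347475828095444 Ym -30.240732984106245
left 69 ang 13.11753 pt [574.6 243. ] Xm -0.37248751930901497 Ym 30.630431802590266
near 41 ang -76.80467 pt [528.6 200. ] Xm -54.002610955535346 Ym -0.12795258406386814
far 39 ang -76.717606 pt [634.2 223. ] Xm 53.929779293395825 Ym 0.29081434499633846
```

Each of the pad's four edges fits to a yaw of 13.2°, centred at (581,213). The bar is at (468,-6) with yaw -12.5°, and the ring position agrees with that to within 1 mm. Next I'll hover over the bar.

```bash
python3 -m handwheel '[{"x":-88.7,"y":-93.7,"z":-218,"wx":0,"wy":0,"wz":2.5,"fingers":-1},{"x":-88.7,"y":-93.7,"z":-218,"wx":0,"wy":0,"wz":2.5,"fingers":-1},{"x":-88.7,"y":-93.7,"z":-218,"wx":0,"wy":0,"wz":2.5,"fingers":-1},{"x":-88.7,"y":-93.7,"z":-218,"wx":0,"wy":0,"wz":2.5,"fingers":-1},{"x":-88.7,"y":-93.7,"z":-218,"wx":0,"wy":0,"wz":2.5,"fingers":-1},{"x":-88.7,"y":-93.7,"z":-218,"wx":0,"wy":0,"wz":2.5,"fingers":-1},{"x":-88.7,"y":-93.7,"z":-218,"wx":0,"wy":0,"wz":2.5,"fingers":-1},{"x":-88.7,"y":-93.7,"z":-218,"wx":0,"wy":0,"wz":2.5,"fingers":-1}]'
python3 -m handwheel '[{"x":0,"y":0,"z":0,"wx":0,"wy":0,"wz":0,"fingers":-1},{"x":0,"y":0,"z":0,"wx":0,"wy":0,"wz":0,"fingers":-1},{"x":0,"y":0,"z":0,"wx":0,"wy":0,"wz":0,"fingers":-1}]'
python3 - <<'E'
from h import *
s=observe();R=cv2.Rodrigues(s['ee_rot'])[0];print(s['tool_pos'],R[:,1],np.degrees(np.arctan2(R[1,1],R[0,1])))
E
```

```text
time: 2.45
tool_pos: [465.4, -5.5, 58.8]
ee_rot: [-0.34, -3.118, -0.001]
wrist_force: [0.5, 0.3, 0.1]
finger_gap: 85.6
time: 2.7
tool_pos: [471.3, -6.1, 63.4]
ee_rot: [0.338, 3.118, -0.0]
wrist_force: [0.3, 0.4, -0.7]
finger_gap: 85.3
[471.30544236  -6.13623957  63.38308702] [2.14184994e-01 9.76793048e-01 3.60125245e-04] 77.6322820644739
```

```bash
python3 -m handwheel '[{"x":-3,"y":0,"z":-40,"wx":0,"wy":0,"wz":0,"fingers":-1},{"x":-3,"y":0,"z":-58,"wx":0,"wy":0,"wz":0,"fingers":-1},{"x":-3,"y":0,"z":-58,"wx":0,"wy":0,"wz":0,"fingers":-1},{"x":-3,"y":0,"z":-58,"wx":0,"wy":0,"wz":0,"fingers":-1},{"x":-3,"y":0,"z":-58,"wx":0,"wy":0,"wz":0,"fingers":-1},{"x":-3,"y":0,"z":-58,"wx":0,"wy":0,"wz":0,"fingers":-1}]'
python3 - <<'E'
from h import *
s=observe();print(s['tool_pos'],s['wrist_force'])
E
```

```text
time: 3.2
tool_pos: [467.8, -6.8, 4.9]
ee_rot: [0.34, 3.119, -0.0]
wrist_force: [0.1, 0.6, 0.5]
finger_gap: 85.7
[467.77474543  -6.7747294    4.87702574] [0.14325147 0.63873186 0.51045144]
```

```bash
python3 -m handwheel '[{"x":0,"y":0.5,"z":-4,"wx":0,"wy":0,"wz":0,"fingers":-1},{"x":0,"y":0.5,"z":-4,"wx":0,"wy":0,"wz":0,"fingers":-1},{"x":0,"y":0.5,"z":-4,"wx":0,"wy":0,"wz":0,"fingers":1},{"x":0,"y":0.5,"z":-4,"wx":0,"wy":0,"wz":0,"fingers":1},{"x":0,"y":0.5,"z":-4,"wx":0,"wy":0,"wz":0,"fingers":1},{"x":0,"y":0.5,"z":-4,"wx":0,"wy":0,"wz":0,"fingers":1},{"x":0,"y":0.5,"z":-4,"wx":0,"wy":0,"wz":0,"fingers":1},{"x":0,"y":0.5,"z":-4,"wx":0,"wy":0,"wz":0,"fingers":1}]'
python3 - <<'E'
from h import *
s=observe();print(s['tool_pos'],s['wrist_force'],s['moment'])
save('wrist','w3',None,1.4)
E
```

```text
time: 3.87
tool_pos: [465.9, -6.2, -0.5]
ee_rot: [0.34, 3.123, -0.0]
wrist_force: [-2.2, 0.5, 5.9]
finger_gap: 47.7
[465.9273736   -6.24035428  -0.52576554] [-2.21612924  0.48092161  5.93888078] [-0.01325242  0.34893258  0.02083958]
```

View pics/w3.png

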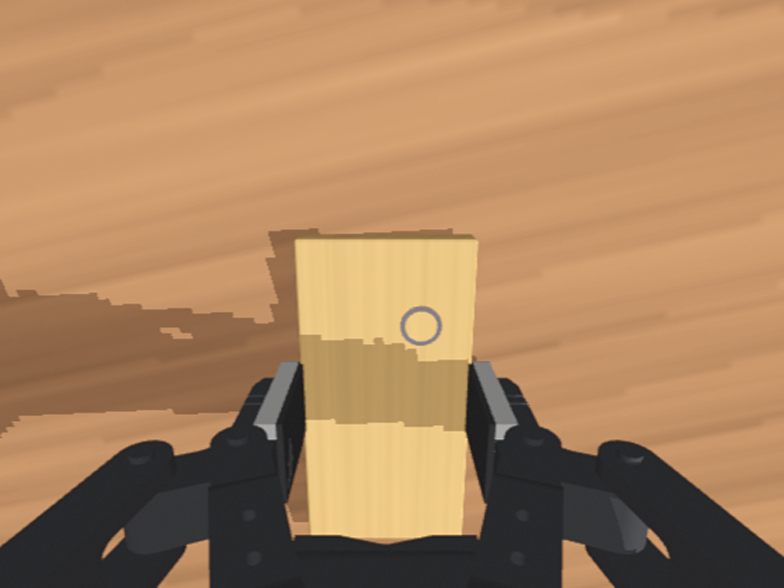

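The bar is gripped between the pads (gap 47.7) and lies straight, with the ring at (421,326). I'll slide it to about 15 mm short of the stop, turning 25.7° on the way.

```bash
python3 -m handwheel '[{"x":4,"y":8,"z":0,"wx":0,"wy":0,"wz":1,"fingers":1},{"x":11,"y":23,"z":0,"wx":0,"wy":0,"wz":2.7,"fingers":1},{"x":20,"y":42,"z":0,"wx":0,"wy":0,"wz":5,"fingers":1},{"x":30,"y":62,"z":0,"wx":0,"wy":0,"wz":7.4,"fingers":1},{"x":40,"y":83,"z":0,"wx":0,"wy":0,"wz":9.9,"fingers":1},{"x":50,"y":104,"z":0,"wx":0,"wy":0,"wz":12.4,"fingers":1},{"x":60,"y":125,"z":0,"wx":0,"wy":0,"wz":14.9,"fingers":1},{"x":70,"y":146,"z":0,"wx":0,"wy":0,"wz":17.4,"fingers":1}]'
python3 -m handwheel '[{"x":10,"y":21,"z":0,"wx":0,"wy":0,"wz":2.5,"fingers":1},{"x":20,"y":41,"z":0,"wx":0,"wy":0,"wz":4.9,"fingers":1},{"x":28,"y":58,"z":0,"wx":0,"wy":0,"wz":6.9,"fingers":1},{"x":32,"y":67,"z":0,"wx":0,"wy":0,"wz":8,"fingers":1},{"x":34,"y":71,"z":0,"wx":0,"wy":0,"wz":8.3,"fingers":1},{"x":34,"y":71,"z":0,"wx":0,"wy":0,"wz":8.3,"fingers":1},{"x":34,"y":71,"z":0,"wx":0,"wy":0,"wz":8.3,"fingers":1}]'
python3 - <<'E'
from h import *
import pickle
s=observe();print(s['tool_pos'],s['wrist_force'],s['moment'])
R=cv2.Rodrigues(s['ee_rot'])[0];print(np.degrees(np.arctan2(R[1,1],R[0,1]))-90,R[:,2])
pickle.dump(camera_model('wrist'),open('w4.pkl','wb'));save('wrist','w4',None,1.4)
E
```

```text
time: 4.58
tool_pos: [536.3, 139.9, -0.5]
ee_rot: [0.139, -3.138, 0.003]
wrist_force: [-1.8, -6.0, 6.8]
finger_gap: 47.6
time: 5.17
tool_pos: [570.4, 211.6, -0.5]
ee_rot: [-0.363, 3.119, 0.001]
wrist_force: [-0.3, 1.7, 4.1]
finger_gap: 47.4
[ 5.70429168e+02  2.11571416e+02 -4.60671122e-01] [-0.31819768  1.6515878   4.08536567] [ 0.37723272 -0.08737287  0.0799593 ]
13.267594078636165 [ 1.55265284e-03  9.48241589e-04 -9.99998345e-01]
```

View pics/w4.png

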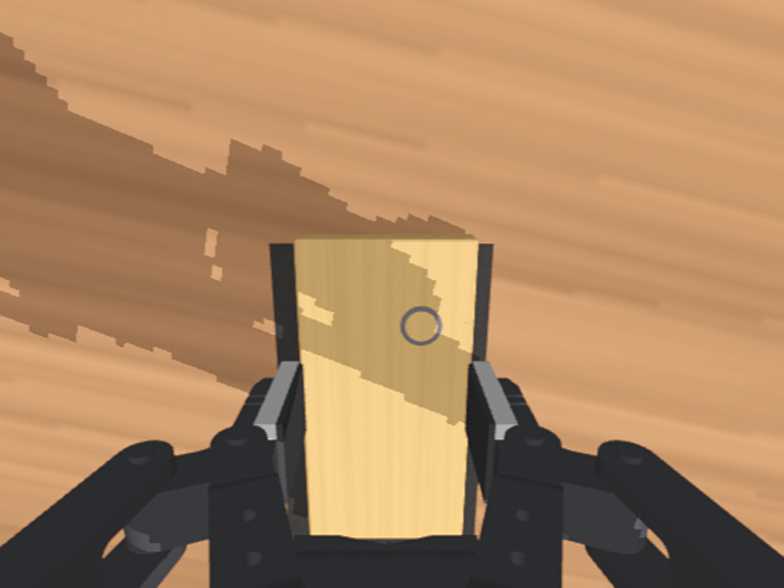

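The bar sits over the pad, parallel to it. The pad's near corners are at (270,244) and (492,244), and the bar's top near corners at (295,240) and (478,240). I'll compute the centring and the remaining distance.

```bash
python3 - <<'E'
from h import *
import pickle
np.set_printoptions(precision=1,suppress=True)
cm=pickle.load(open('w4.pkl','rb'))
P=ground('wrist',[(270/1.4,244/1.4),(492.5/1.4,244/1.4)],0,cm); B=ground('wrist',[(294.5/1.4,240/1.4),(478/1.4,240/1.4)],8,cm)
r=ground('wrist',[(421/1.4,326/1.4)],8,cm)[0]
a=np.radians(13.2); ex=np.array([np.cos(a),np.sin(a),0]); ey=np.array([-np.sin(a),np.cos(a),0]); o=np.array([581.1,213.1,0])
for n,q in(('pad',P),('bar',B),('ring',[r])):
    for p in q: print(n,p,'pad frame',(p-o)@ex,(p-o)@ey)
im=cv2.imread('pics/w4_full.png'); cv2.imwrite('pics/w4c.png',cv2.resize(im[160:250,180:365],None,fx=4,fy=4,interpolation=cv2.INTER_CUBIC))
E
```

```text
pad [534.6 169.5   0. ] pad frame -55.234022108836214 -31.838901071725775
pad [520.  231.6   0. ] pad frame -55.28564809770461 31.98868554645791
bar [529.9 177.1   8. ] pad frame -58.10532435494226 -23.30511124046216
bar [518.5 225.4   8. ] pad frame -58.145711266012306 26.26338739471157
ring [546.2 216.6   8. ] pad frame -33.20611604307658 11.414000015473581
```

View pics/w4c.png

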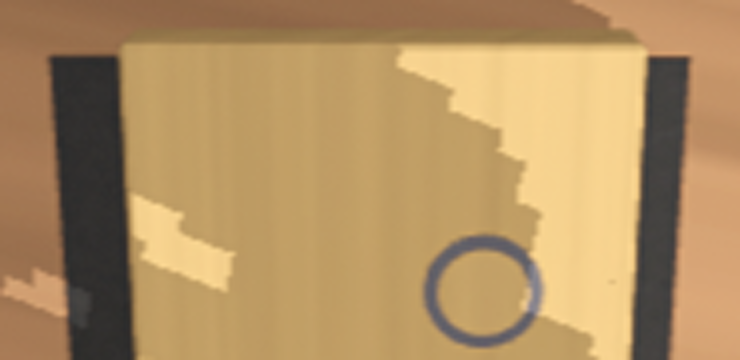

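The crop confirms it: the pad's near corners land on the fitted frame (x -55.2, y ±31.9). The bar is 1.5 mm too far to +y and 13.1 mm from the stop, so I'll close most of the gap, then push gently.

```bash
python3 -m handwheel '[{"x":3,"y":0,"z":0,"wx":0,"wy":0,"wz":0,"fingers":1},{"x":6,"y":0.2,"z":0,"wx":0,"wy":0,"wz":0,"fingers":1},{"x":9,"y":0.6,"z":0,"wx":0,"wy":0,"wz":0,"fingers":1},{"x":11,"y":1,"z":0,"wx":0,"wy":0,"wz":0,"fingers":1},{"x":11,"y":1,"z":0,"wx":0,"wy":0,"wz":0,"fingers":1},{"x":11,"y":1,"z":0,"wx":0,"wy":0,"wz":0,"fingers":1}]'
python3 -m handwheel '[{"x":0.5,"y":0.1,"z":0,"wx":0,"wy":0,"wz":0,"fingers":1},{"x":1,"y":0.2,"z":0,"wx":0,"wy":0,"wz":0,"fingers":1},{"x":1,"y":0.2,"z":0,"wx":0,"wy":0,"wz":0,"fingers":1},{"x":1,"y":0.2,"z":0,"wx":0,"wy":0,"wz":0,"fingers":1}]'
python3 -m handwheel '[{"x":0.5,"y":0.1,"z":0,"wx":0,"wy":0,"wz":0,"fingers":1},{"x":1,"y":0.2,"z":0,"wx":0,"wy":0,"wz":0,"fingers":1},{"x":1,"y":0.2,"z":0,"wx":0,"wy":0,"wz":0,"fingers":1},{"x":1,"y":0.2,"z":0,"wx":0,"wy":0,"wz":0,"fingers":1}]'
```

```text
time: 5.72
tool_pos: [579.0, 211.6, -0.5]
ee_rot: [0.362, -3.117, 0.0]
wrist_force: [-7.9, -0.4, 12.7]
finger_gap: 47.8
time: 6.05
tool_pos: [579.2, 211.7, -0.5]
ee_rot: [0.362, -3.115, 0.001]
wrist_force: [-11.9, -1.1, 16.5]
finger_gap: 47.8
time: 6.38
tool_pos: [580.3, 211.8, -0.5]
ee_rot: [0.362, -3.115, 0.001]
wrist_force: [-10.8, -1.7, 16.2]
finger_gap: 47.9
```

```bash
python3 -m handwheel '[{"x":1,"y":0.2,"z":0.3,"wx":0,"wy":0,"wz":0,"fingers":1},{"x":2,"y":0.4,"z":0.4,"wx":0,"wy":0,"wz":0,"fingers":1},{"x":2,"y":0.4,"z":0.4,"wx":0,"wy":0,"wz":0,"fingers":1},{"x":2,"y":0.4,"z":0.4,"wx":0,"wy":0,"wz":0,"fingers":1}]'
python3 -m handwheel '[{"x":1,"y":0.2,"z":0,"wx":0,"wy":0,"wz":0,"fingers":1},{"x":1,"y":0.2,"z":0,"wx":0,"wy":0,"wz":0,"fingers":1},{"x":1,"y":0.2,"z":0,"wx":0,"wy":0,"wz":0,"fingers":1}]'
python3 - <<'E'
from h import *
import pickle
pickle.dump(camera_model('wrist'),open('w5.pkl','wb'));save('wrist','w5',(180,160,365,250),4)
E
```

```text
time: 6.72
tool_pos: [582.8, 212.2, -0.5]
ee_rot: [0.362, -3.116, 0.001]
wrist_force: [-7.9, -0.8, 12.0]
finger_gap: 47.6
time: 6.97
tool_pos: [583.5, 212.3, -0.5]
ee_rot: [0.362, -3.116, 0.001]
wrist_force: [-8.5, -0.7, 11.1]
finger_gap: 47.7
```

View pics/w5.png

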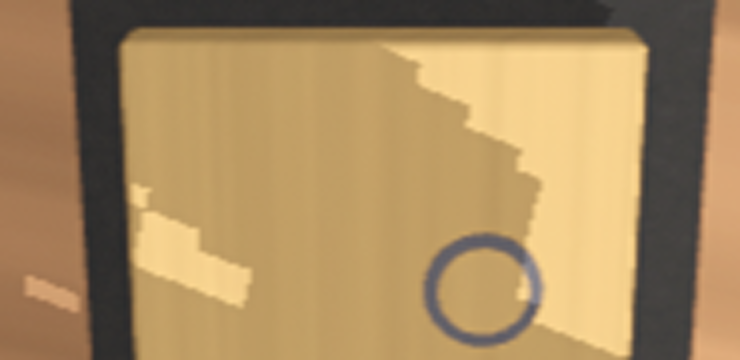

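The bar's near top corners are at crop (121,44) and (647,44). The pad's side edges at that row are at 75 and 711.

```bash
python3 - <<'E'
from h import *
import pickle
cm=pickle.load(open('w5.pkl','rb')); f=lambda *a:[(u/4+180,v/4+160) for u,v in a]
a=np.radians(13.2); ex=np.array([np.cos(a),np.sin(a),0]); ey=np.array([-np.sin(a),np.cos(a),0]); o=np.array([581.1,213.1,0])
for n,q in(('bar',ground('wrist',f((120,44),(647,44)),8,cm)),('padside',ground('wrist',f((75,44),(92,360),(711,44),(690,360)),0,cm)),('ring',ground('wrist',f((484,290)),8,cm))):
    for p in q: print(n,np.round(p,1),'pad frame',round((p-o)@ex,1),round((p-o)@ey,1))
E
```

```text
bar [542.9 177.7   8. ] pad frame -45.2 -25.7
bar [531.5 226.3   8. ] pad frame -45.3 24.2
padside [545.9 172.3   0. ] pad frame -43.6 -31.7
padside [579.5 179.9   0. ] pad frame -9.2 -32.0
padside [531.3 234.4   0. ] pad frame -43.6 32.1
padside [564.8 242.3   0. ] pad frame -9.2 32.2
ring [559.2 217.5   8. ] pad frame -20.3 9.3
```

```bash
python3 -m handwheel '[{"x":0.3,"y":0.9,"z":0,"wx":0,"wy":0,"wz":0,"fingers":1},{"x":1,"y":1.1,"z":0,"wx":0,"wy":0,"wz":0,"fingers":1},{"x":1,"y":1.1,"z":0,"wx":0,"wy":0,"wz":0,"fingers":1},{"x":1,"y":1.1,"z":0,"wx":0,"wy":0,"wz":0,"fingers":1}]'
python3 -m handwheel '[{"x":1,"y":0.2,"z":0,"wx":0,"wy":0,"wz":0,"fingers":1},{"x":1.5,"y":0.3,"z":0,"wx":0,"wy":0,"wz":0,"fingers":1},{"x":1.5,"y":0.3,"z":0,"wx":0,"wy":0,"wz":0,"fingers":1},{"x":1.5,"y":0.3,"z":0,"wx":0,"wy":0,"wz":0,"fingers":1}]'
```

```text
time: 7.35
tool_pos: [583.5, 212.4, -0.5]
ee_rot: [0.361, -3.113, 0.003]
wrist_force: [-12.6, -4.5, 16.8]
finger_gap: 47.7
time: 7.68
tool_pos: [583.6, 212.4, -0.5]
ee_rot: [0.361, -3.11, 0.004]
wrist_force: [-18.0, -7.8, 22.3]
finger_gap: 47.7
```

The TCP no longer moves while the reaction force rises to 18 N, so the bar is against the stop. I'll relax the push, open and rise.

```bash
python3 -m handwheel '[{"x":-1.5,"y":-0.6,"z":0,"wx":0,"wy":0,"wz":0,"fingers":1},{"x":-3.3,"y":-1.2,"z":0,"wx":0,"wy":0,"wz":0,"fingers":1},{"x":-3.3,"y":-1.2,"z":0,"wx":0,"wy":0,"wz":0,"fingers":1}]'
python3 -m handwheel '[{"x":0,"y":0,"z":0,"wx":0,"wy":0,"wz":0,"fingers":-1},{"x":0,"y":0,"z":0,"wx":0,"wy":0,"wz":0,"fingers":-1},{"x":0,"y":0,"z":0,"wx":0,"wy":0,"wz":0,"fingers":-1},{"x":0,"y":0,"z":0,"wx":0,"wy":0,"wz":0,"fingers":-1},{"x":0,"y":0,"z":10,"wx":0,"wy":0,"wz":0,"fingers":-1},{"x":0,"y":0,"z":50,"wx":0,"wy":0,"wz":0,"fingers":-1},{"x":0,"y":0,"z":90,"wx":0,"wy":0,"wz":0,"fingers":-1},{"x":0,"y":0,"z":120,"wx":0,"wy":0,"wz":0,"fingers":-1}]'
python3 -m handwheel '[{"x":-40,"y":-10,"z":40,"wx":0,"wy":0,"wz":0,"fingers":-1},{"x":-60,"y":-15,"z":40,"wx":0,"wy":0,"wz":0,"fingers":-1},{"x":-60,"y":-15,"z":40,"wx":0,"wy":0,"wz":0,"fingers":-1},{"x":-60,"y":-15,"z":40,"wx":0,"wy":0,"wz":0,"fingers":-1},{"x":-60,"y":-15,"z":40,"wx":0,"wy":0,"wz":0,"fingers":-1}]'
python3 - <<'E'
from fit import *
import pickle
np.set_printoptions(precision=1,suppress=True)
s=observe(); print(s['tool_pos'],s['wrist_force'])
cm=camera_model('wrist');pickle.dump(cm,open('w6.pkl','wb'));save('wrist','w6',None,1.4)
im=cv2.imread('pics/w6_full.png'); h=cv2.cvtColor(im,cv2.COLOR_BGR2HSV).astype(int)
bar=((h[...,0]>18)&(h[...,0]<28)&(h[...,2]>120)&(h[...,1]>80)).astype(np.uint8); bar=cv2.morphologyEx(bar,cv2.MORPH_CLOSE,np.ones((5,5)))
bar=cv2.morphologyEx(bar,cv2.MORPH_OPEN,np.ones((5,5)))
c,b=quad(bar); print(b); x,r=rectfit(ground('wrist',c,8,cm)[:,:2],100,50); print(x[:2],np.degrees(x[2]),r)
E
```

```text
time: 7.93
tool_pos: [583.5, 212.3, -0.5]
ee_rot: [0.362, -3.118, 0.001]
wrist_force: [-6.0, -1.5, 8.7]
finger_gap: 47.8
time: 8.6
tool_pos: [585.7, 213.3, 122.7]
ee_rot: [-0.362, 3.118, 0.0]
wrist_force: [1.2, -0.1, -0.1]
finger_gap: 85.0
time: 9.02
tool_pos: [525.3, 198.2, 159.8]
ee_rot: [-0.363, 3.119, 0.0]
wrist_force: [0.5, -0.1, -0.0]
finger_gap: 85.4
[525.3 198.2 159.8] [ 0.5 -0.1 -0. ]
[[247. 202.]
 [304. 202.]
 [304. 303.]
 [247. 303.]]
[585.7 213.2] -166.82119402332856 0.6893284634939151
```

View pics/w6.png

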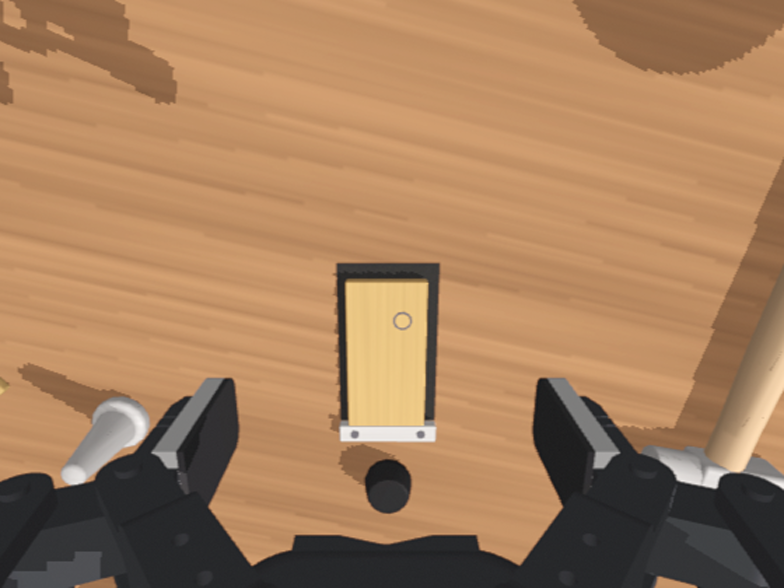

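The bar is on the pad at (585.7,213.2) with yaw 13.2°, touching the stop and about 1 mm off the pad's midline. The ring is at about (559.2,217.4). On to the stand for a look.

```bash
python3 -m handwheel '[{"x":-55,"y":-408,"z":80,"wx":0,"wy":0,"wz":0,"fingers":-1},{"x":-55,"y":-408,"z":80,"wx":0,"wy":0,"wz":0,"fingers":-1},{"x":-55,"y":-408,"z":80,"wx":0,"wy":0,"wz":0,"fingers":-1},{"x":-55,"y":-408,"z":80,"wx":0,"wy":0,"wz":0,"fingers":-1},{"x":-55,"y":-408,"z":80,"wx":0,"wy":0,"wz":0,"fingers":-1},{"x":-55,"y":-408,"z":80,"wx":0,"wy":0,"wz":0,"fingers":-1},{"x":-55,"y":-408,"z":80,"wx":0,"wy":0,"wz":0,"fingers":-1},{"x":-55,"y":-408,"z":80,"wx":0,"wy":0,"wz":0,"fingers":-1}]'
python3 -m handwheel '[{"x":-11,"y":-85,"z":17,"wx":0,"wy":0,"wz":0,"fingers":-1},{"x":-11,"y":-85,"z":17,"wx":0,"wy":0,"wz":0,"fingers":-1},{"x":-11,"y":-85,"z":17,"wx":0,"wy":0,"wz":0,"fingers":-1},{"x":-11,"y":-85,"z":17,"wx":0,"wy":0,"wz":0,"fingers":-1},{"x":-11,"y":-85,"z":17,"wx":0,"wy":0,"wz":0,"fingers":-1},{"x":-11,"y":-85,"z":17,"wx":0,"wy":0,"wz":0,"fingers":-1}]'
python3 - <<'E'
from h import *
import pickle
print(observe()['tool_pos']); pickle.dump(camera_model('wrist'),open('w7.pkl','wb')); save('wrist','w7',None,1.4)
E
```

```text
time: 9.73
tool_pos: [481.0, -128.3, 222.6]
ee_rot: [0.362, -3.12, -0.001]
wrist_force: [0.6, 0.9, -0.3]
finger_gap: 85.3
time: 10.23
tool_pos: [470.2, -209.9, 238.7]
ee_rot: [0.364, -3.119, -0.003]
wrist_force: [-0.9, 0.8, 0.8]
finger_gap: 85.2
[ 470.24132636 -209.93377375  238.72902865]
```

View pics/w7.png

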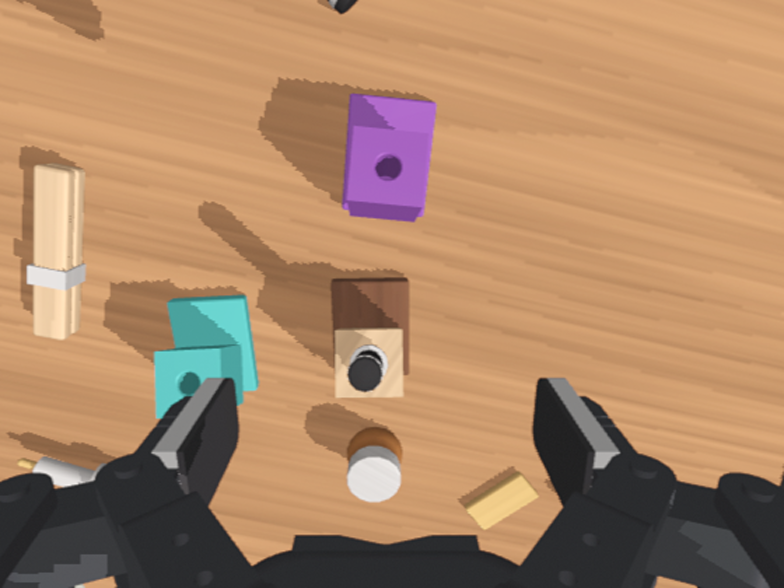

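The stand's base has its near corners at (332,281) and (408,280), with the right edge running to (408,374). The handle's end is centred at (365,373), and the jar is beyond at (374,470).

```bash
python3 - <<'E'
from h import *
import pickle
np.set_printoptions(precision=2,suppress=True)
cm=pickle.load(open('w7.pkl','rb')); f=lambda *a:[(u/1.4,v/1.4) for u,v in a]
B=ground('wrist',f((332,281),(408,280),(408.5,374)),12,cm); print(B)
d=B[1]-B[0]; L=np.linalg.norm(d); yaw=np.arctan2(-d[0],d[1]); e=B[2]-B[1]; print(L,np.degrees(yaw),'side edge yaw',np.degrees(np.arctan2(e[1],e[0])))
H=ground('wrist',f((365,373)),127,cm)[0]; print('handle end',H)
for y in (yaw,np.radians(13.5)):
    ex=np.array([np.cos(y),np.sin(y),0]); o=(B[0]+B[1])/2+40*ex; o[2]=0
    he=o+(3-66*.342)*ex+[0,0,127]; print('origin',o,'pred handle end',he,'resid in stand frame',(H-he)@ex,(H-he)@[-np.sin(y),np.cos(y),0])
im=cv2.imread('pics/w7_full.png'); cv2.imwrite('pics/w7c.png',cv2.resize(im[190:295,225:305],None,fx=5.5,fy=5.5,interpolation=cv2.INTER_CUBIC))
E
```

```text
[[ 512.03 -240.79   12.  ]
 [ 498.   -184.73   12.  ]
 [ 574.51 -165.14   12.  ]]
57.79541649457828 14.049258337628787 side edge yaw 14.35622121309574
handle end [ 524.2  -208.14  127.  ]
origin [ 543.82 -203.05    0.  ] pred handle end [ 524.83 -207.8   127.  ] resid in stand frame -0.6950113080757153 -0.1745039345310937
origin [ 543.91 -203.42    0.  ] pred handle end [ 524.88 -207.99  127.  ] resid in stand frame -0.6942451833487675 0.014668846842038999
```

View pics/w7c.png

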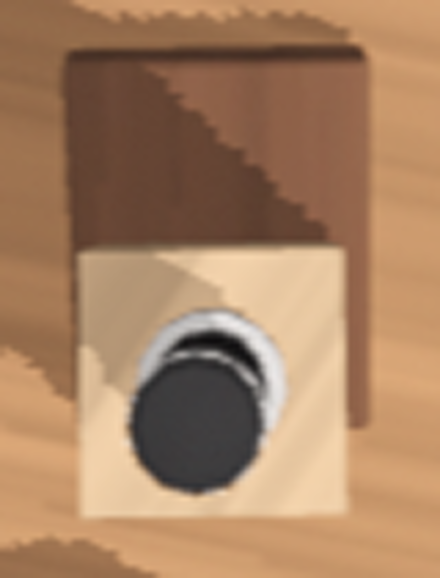

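The crop confirms the handle's end, which matches the stand's geometry to within 1 mm (stand at (543.8,-203.1), yaw 14.1°). I'll tilt the tool 20° onto the probe's axis and stop 80 mm short of it.

```bash
python3 -m handwheel '[{"x":5,"y":0,"z":-5,"wx":1.6,"wy":-6.5,"wz":0,"fingers":-1},{"x":15,"y":0,"z":-20,"wx":3.2,"wy":-13,"wz":0,"fingers":-1},{"x":30,"y":0,"z":-50,"wx":4.87,"wy":-19.4,"wz":0,"fingers":-1},{"x":43.6,"y":-0.7,"z":-80,"wx":4.87,"wy":-19.4,"wz":0,"fingers":-1},{"x":43.6,"y":-0.7,"z":-80,"wx":4.87,"wy":-19.4,"wz":0,"fingers":-1},{"x":43.6,"y":-0.7,"z":-80,"wx":4.87,"wy":-19.4,"wz":0,"fingers":-1},{"x":43.6,"y":-0.7,"z":-80,"wx":4.87,"wy":-19.4,"wz":0,"fingers":-1},{"x":43.6,"y":-0.7,"z":-80,"wx":4.87,"wy":-19.4,"wz":0,"fingers":-1}]'
cat > ax.py <<'E'
from h import *
np.set_printoptions(precision=2,suppress=True)
y=np.radians(14.1); ex=np.array([np.cos(y),np.sin(y),0]); ey=np.array([-np.sin(y),np.cos(y),0]); u=-.342*ex+[0,0,.94]
m=np.array([543.8,-203.1,65])+3*ex; n=np.cross(ey,u)
s=observe(); R=cv2.Rodrigues(s['ee_rot'])[0]; p=s['tool_pos']
print('pos',p,'toolz',R[:,2],'want',-u,'along',(p-m)@u,'off n,ey',(p-m)@n,(p-m)@ey,'F',s['wrist_force'],'to grasp',m+19*u-p)
E
python3 ax.py
```

```text
time: 10.95
tool_pos: [515.4, -212.1, 162.7]
ee_rot: [-0.326, 2.773, 0.06]
wrist_force: [1.3, -0.3, 0.3]
finger_gap: 85.2
pos [ 515.35 -212.11  162.68] toolz [ 0.33  0.08 -0.94] want [ 0.33  0.08 -0.94] along 103.03045767535517 off n,ey 2.586666422708499 -1.8125239797464114 F [ 1.3  -0.29  0.28] to grasp [ 25.05   8.16 -79.82]
```

```bash
python3 -m handwheel '[{"x":3,"y":2.5,"z":-14,"wx":0,"wy":0,"wz":0,"fingers":-1},{"x":10,"y":4.3,"z":-34,"wx":0,"wy":0,"wz":0,"fingers":-1},{"x":17,"y":6.1,"z":-55,"wx":0,"wy":0,"wz":0,"fingers":-1},{"x":22,"y":7.5,"z":-70,"wx":0,"wy":0,"wz":0,"fingers":-1},{"x":25,"y":8.2,"z":-80,"wx":0,"wy":0,"wz":0,"fingers":-1},{"x":25,"y":8.2,"z":-80,"wx":0,"wy":0,"wz":0,"fingers":-1},{"x":25,"y":8.2,"z":-80,"wx":0,"wy":0,"wz":0,"fingers":-1},{"x":25,"y":8.2,"z":-80,"wx":0,"wy":0,"wz":0,"fingers":-1}]'; python3 ax.py
```

```text
time: 11.62
tool_pos: [539.8, -204.2, 81.7]
ee_rot: [-0.323, 2.775, 0.061]
wrist_force: [-0.0, 0.7, -0.0]
finger_gap: 85.5
pos [ 539.84 -204.17   81.74] toolz [ 0.33  0.08 -0.94] want [ 0.33  0.08 -0.94] along 18.162232091232184 off n,ey -0.9535913114723124 -0.06879859817695433 F [-0.01  0.7  -0.03] to grasp [0.57 0.21 1.12]
```

```bash
python3 -m handwheel '[{"x":0.5,"y":0,"z":1,"wx":0,"wy":0,"wz":0,"fingers":1},{"x":0.5,"y":0,"z":1,"wx":0,"wy":0,"wz":0,"fingers":1},{"x":0.5,"y":0,"z":1,"wx":0,"wy":0,"wz":0,"fingers":1},{"x":0.5,"y":0,"z":1,"wx":0,"wy":0,"wz":0,"fingers":1},{"x":0.5,"y":0,"z":1,"wx":0,"wy":0,"wz":0,"fingers":1},{"x":0.5,"y":0,"z":1,"wx":0,"wy":0,"wz":0,"fingers":1},{"x":0.5,"y":0,"z":1,"wx":0,"wy":0,"wz":0,"fingers":1},{"x":0.5,"y":0,"z":1,"wx":0,"wy":0,"wz":0,"fingers":1}]'
python3 -m handwheel '[{"x":0,"y":0,"z":0,"wx":0,"wy":0,"wz":0,"fingers":1},{"x":0,"y":0,"z":0,"wx":0,"wy":0,"wz":0,"fingers":1},{"x":0,"y":0,"z":0,"wx":0,"wy":0,"wz":0,"fingers":1}]'; python3 ax.py
```

```text
time: 12.28
tool_pos: [539.4, -203.7, 81.1]
ee_rot: [-0.322, 2.776, 0.063]
wrist_force: [-3.3, -0.4, 4.1]
finger_gap: 18.4
time: 12.53
tool_pos: [539.4, -203.7, 81.1]
ee_rot: [-0.322, 2.776, 0.063]
wrist_force: [-3.9, -0.7, 5.7]
finger_gap: 18.5
pos [ 539.4  -203.73   81.13] toolz [ 0.33  0.08 -0.94] want [ 0.33  0.08 -0.94] along 17.702644000128082 off n,ey -1.4541688282345537 0.4635175041354374 F [-3.95 -0.66  5.66] to grasp [ 1.   -0.23  1.73]
```

The handle is gripped: 18.5 reads about 2 mm low, as it did on the bar. Drawing out along the axis.

```bash
python3 -m handwheel '[{"x":-2,"y":-0.5,"z":5.6,"wx":0,"wy":0,"wz":0,"fingers":1},{"x":-6,"y":-1.5,"z":16.9,"wx":0,"wy":0,"wz":0,"fingers":1},{"x":-11.9,"y":-3,"z":33.8,"wx":0,"wy":0,"wz":0,"fingers":1},{"x":-18,"y":-4.5,"z":51,"wx":0,"wy":0,"wz":0,"fingers":1},{"x":-24,"y":-6,"z":68,"wx":0,"wy":0,"wz":0,"fingers":1},{"x":-30,"y":-7.5,"z":85,"wx":0,"wy":0,"wz":0,"fingers":1},{"x":-30,"y":-7.5,"z":85,"wx":0,"wy":0,"wz":0,"fingers":1},{"x":-30,"y":-7.5,"z":85,"wx":0,"wy":0,"wz":0,"fingers":1}]'; python3 ax.py
```

```text
time: 13.2
tool_pos: [509.7, -211.3, 166.6]
ee_rot: [-0.322, 2.775, 0.062]
wrist_force: [0.6, -0.2, -1.7]
finger_gap: 18.7
pos [ 509.68 -211.31  166.55] toolz [ 0.33  0.08 -0.94] want [ 0.33  0.08 -0.94] along 108.48426295784415 off n,ey -1.074579949504547 0.3448332648252878 F [ 0.63 -0.17 -1.74] to grasp [ 30.72   7.36 -83.69]
```

```bash
python3 -m handwheel '[{"x":0,"y":0,"z":20,"wx":-1.6,"wy":6.5,"wz":0,"fingers":1},{"x":0,"y":15,"z":40,"wx":-3.2,"wy":13,"wz":0,"fingers":1},{"x":5,"y":45,"z":50,"wx":-4.87,"wy":19.4,"wz":0,"fingers":1},{"x":10,"y":85,"z":50,"wx":-4.87,"wy":19.4,"wz":0,"fingers":1},{"x":15,"y":125,"z":50,"wx":-4.87,"wy":19.4,"wz":0,"fingers":1},{"x":20,"y":165,"z":50,"wx":-4.87,"wy":19.4,"wz":0,"fingers":1},{"x":25,"y":205,"z":50,"wx":-4.87,"wy":19.4,"wz":0,"fingers":1},{"x":30,"y":245,"z":50,"wx":-4.87,"wy":19.4,"wz":0,"fingers":1}]'
python3 -m handwheel '[{"x":5,"y":40,"z":0,"wx":0,"wy":0,"wz":0,"fingers":1},{"x":10,"y":80,"z":-10,"wx":0,"wy":0,"wz":0,"fingers":1},{"x":15,"y":120,"z":-30,"wx":0,"wy":0,"wz":0,"fingers":1},{"x":18,"y":155,"z":-50,"wx":0,"wy":0,"wz":0,"fingers":1},{"x":19.5,"y":183,"z":-70,"wx":0,"wy":0,"wz":0,"fingers":1},{"x":19.5,"y":183.7,"z":-90,"wx":0,"wy":0,"wz":0,"fingers":1},{"x":19.5,"y":183.7,"z":-100,"wx":0,"wy":0,"wz":0,"fingers":1},{"x":19.5,"y":183.7,"z":-100,"wx":0,"wy":0,"wz":0,"fingers":1}]'
python3 -m handwheel '[{"x":0,"y":0,"z":0,"wx":0,"wy":0,"wz":0,"fingers":1},{"x":0,"y":0,"z":0,"wx":0,"wy":0,"wz":0,"fingers":1},{"x":0,"y":0,"z":0,"wx":0,"wy":0,"wz":0,"fingers":1},{"x":0,"y":0,"z":0,"wx":0,"wy":0,"wz":0,"fingers":1}]'
python3 - <<'E'
from h import *
np.set_printoptions(precision=3,suppress=True)
s=observe();R=cv2.Rodrigues(s['ee_rot'])[0];print(s['tool_pos'],R[:,2],s['wrist_force'])
E
```

```text
time: 13.87
tool_pos: [538.5, 36.6, 213.6]
ee_rot: [0.363, -3.117, -0.001]
wrist_force: [0.4, -0.8, -0.7]
finger_gap: 18.7
time: 14.53
tool_pos: [555.4, 217.4, 110.7]
ee_rot: [0.363, -3.112, 0.002]
wrist_force: [0.3, -0.5, -1.1]
finger_gap: 18.9
time: 14.87
tool_pos: [560.1, 217.1, 117.6]
ee_rot: [-0.36, 3.118, 0.0]
wrist_force: [0.4, -0.6, 0.0]
finger_gap: 18.2
[560.067 217.118 117.57 ] [ 0.002  0.    -1.   ] [ 0.367 -0.64   0.029]
```

```bash
python3 -m handwheel '[{"x":-0.5,"y":0.2,"z":-20,"wx":0,"wy":0,"wz":0,"fingers":1},{"x":-0.8,"y":0.2,"z":-34,"wx":0,"wy":0,"wz":0,"fingers":1},{"x":-0.8,"y":0.2,"z":-34,"wx":0,"wy":0,"wz":0,"fingers":1},{"x":-0.8,"y":0.2,"z":-34,"wx":0,"wy":0,"wz":0,"fingers":1},{"x":-0.8,"y":0.2,"z":-34,"wx":0,"wy":0,"wz":0,"fingers":1},{"x":-0.8,"y":0.2,"z":-34,"wx":0,"wy":0,"wz":0,"fingers":1}]'
python3 - <<'E'
from h import *
import pickle
np.set_printoptions(precision=1,suppress=True)
s=observe();p=s['tool_pos'];print(p,s['wrist_force'])
cm=camera_model('wrist');pickle.dump(cm,open('w8.pkl','wb'))
tip=p-[0,0,63.7]; ring=np.array([559.2,217.4,8])
save('wrist','w8'); save('side','s8'); save('top','t8')
tp=proj('wrist',[tip,ring],cm); sp=proj('side',[tip,ring]); 
print('wrist tip,ring',tp,'side',sp,'top',proj('top',[tip,ring]))
a=cv2.imread('pics/w8_full.png'); b=cv2.imread('pics/s8_full.png')
c=tp.mean(0).astype(int); x0,y0=c[0]-40,c[1]-70; d=sp.mean(0).astype(int); X,Y=d[0]-25,d[1]-45
print('wrist crop',x0,y0,'side crop',X,Y)
cv2.imwrite('pics/c8.png',np.hstack([cv2.resize(a[y0:y0+120,x0:x0+80],(400,600),interpolation=cv2.INTER_CUBIC),cv2.resize(b[Y:Y+75,X:X+50],(400,600),interpolation=cv2.INTER_CUBIC)]))
E
```

```text
time: 15.37
tool_pos: [559.2, 218.0, 83.5]
ee_rot: [-0.362, 3.118, 0.0]
wrist_force: [0.5, -0.1, -0.6]
finger_gap: 18.7
[559.2 218.   83.5] [ 0.5 -0.1 -0.6]
wrist tip,ring [[274.6 223.2]
 [273.7 216.6]] side [[334.3 186.8]
 [334.  190.1]] top [[218.9 182. ]
 [219.7 182.8]]
wrist crop 234 149 side crop 309 143
```

View pics/c8.png

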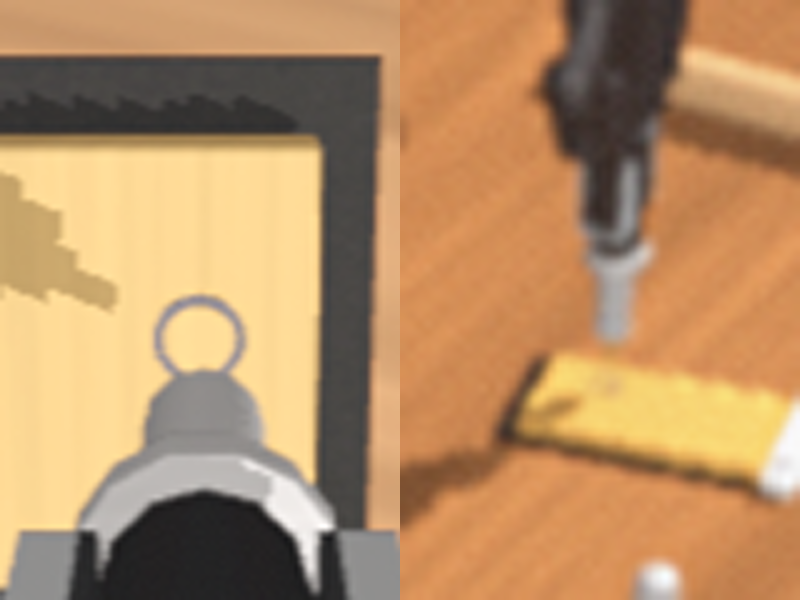

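The composite shows the ring at wrist (274,216.6), as predicted. The nose is centred on column 274.7, with its front lower rim at row 223 hiding the tip. In the side view the nose's lower end is at (335.6,185.2) and the ring at (334.9,190.9). I'll compare these with the model.

```bash
python3 - <<'E'
from h import *
import pickle
np.set_printoptions(precision=2,suppress=True)
cm=pickle.load(open('w8.pkl','rb')); p=np.array([559.2,218,83.5]); a=np.radians(13.2); ex=np.array([np.cos(a),np.sin(a),0])
th=np.linspace(0,2*np.pi,181)[:,None]; ey=np.array([-np.sin(a),np.cos(a),0])
def rim(off,r,dx=0): return proj('wrist',p-[0,0,off]+dx*ex+r*(np.cos(th)*ex+np.sin(th)*ey),cm)
for dx in(-2,-1,0,1,2):
    n=rim(51.7,7,dx); print(dx,'nose rim top row',n[:,1].min(),'half width rows', 'nose cols',n[:,0].min(),n[:,0].max(),'collar lo rim top row',rim(17.7,13,dx)[:,1].min(),'collar up',rim(11.7,13,dx)[:,1].min())
    print('   side nose end',proj('side',p-[0,0,51.7]+dx*ex))
print('obs: nose rim top',149+370/5,'cols',234+145/5,234+262/5,'collar',149+452/5)
E
```

```text
-2 nose rim top row 215.6332715675565 half width rows nose cols 262.3876749669191 286.77208132743897 collar lo rim top row 227.00174102080868 collar up 231.6563494887072
   side nose end [[333.81 183.5 ]]
-1 nose rim top row 217.29527787522514 half width rows nose cols 262.40534203461425 286.7547743123152 collar lo rim top row 228.9749614505681 collar up 233.6891807952503
   side nose end [[334.11 183.56]]
0 nose rim top row 218.95247523167941 half width rows nose cols 262.4229584956657 286.7375168721615 collar lo rim top row 230.9413374613073 collar up 235.71471844041278
   side nose end [[334.42 183.62]]
1 nose rim top row 220.60488447853893 half width rows nose cols 262.4405245672038 286.7203087942755 collar lo rim top row 232.9009046027535 collar up 237.73300160764677
   side nose end [[334.72 183.68]]
2 nose rim top row 222.2525263371636 half width rows nose cols 262.4580404651184 286.7031498671699 collar lo rim top row 234.85369817886803 collar up 239.74406920023534
   side nose end [[335.03 183.74]]
obs: nose rim top 223.0 cols 263.0 286.4 collar 239.4
```

```bash
cat > prof.py <<'E'
import sys
from h import *
from scipy.optimize import least_squares
def model(p,cm,q,tiltax):
    "rows of front rims at nose end, collar low, collar top, handle bottom. q=dx,dz,tilt(deg): axis leaned so that top goes +ex"
    ex,ey=tiltax; t=np.radians(q[2]); ax=np.array([0,0,1])*np.cos(t)+ex*np.sin(t); e=np.cross(ey,ax)
    th=np.linspace(0,2*np.pi,181)[:,None]; g=p+[0,0,19]+q[0]*ex   # axis at grasp point
    out=[]
    for z,r in((0,7),(34,13),(40,13),(40,10)):
        c=g+ax*(z-(70.7-q[1])); out.append(proj('wrist',c+r*(np.cos(th)*e+np.sin(th)*ey),cm)[:,1].min())
    return np.array(out)
E
python3 - <<'E'
from h import *
im=cv2.imread('pics/w8_full.png'); print(im[205:268,271:278].mean(1).astype(int).tolist())
s=cv2.cvtColor(cv2.imread('pics/s8_full.png'),cv2.COLOR_BGR2GRAY)
for r in range(168,194): print(r,s[r,324:348].tolist())
E
```

```text
[[148, 217, 253], [148, 217, 253], [146, 213, 250], [140, 158, 179], [149, 143, 150], [146, 175, 199], [149, 215, 249], [153, 222, 255], [153, 222, 255], [153, 221, 255], [153, 221, 255], [153, 221, 255], [153, 221, 255], [153, 222, 255], [153, 221, 255], [153, 222, 255], [153, 222, 255], [147, 209, 243], [140, 154, 169], [138, 139, 141], [138, 140, 142], [138, 140, 143], [138, 140, 144], [139, 140, 144], [138, 140, 144], [138, 141, 144], [139, 141, 144], [139, 141, 144], [139, 141, 144], [139, 140, 144], [134, 135, 138], [137, 139, 142], [140, 141, 145], [140, 142, 145], [149, 151, 154], [183, 184, 188], [182, 184, 188], [181, 184, 187], [182, 185, 188], [183, 185, 189], [183, 186, 189], [171, 173, 176], [90, 90, 93], [37, 37, 38], [34, 33, 33], [35, 34, 34], [35, 35, 35], [36, 35, 35], [36, 35, 35], [35, 34, 35], [36, 35, 35], [35, 34, 35], [36, 35, 35], [35, 35, 35], [36, 35, 35], [36, 35, 35], [35, 34, 35], [35, 35, 35], [36, 35, 35], [35, 34, 35], [35, 35, 35], [35, 35, 35], [36, 35, 35]]
168 [154, 149, 153, 152, 157, 159, 155, 127, 76, 47, 52, 62, 102, 148, 119, 96, 128, 150, 1
[... 2428 characters left out ...]
, 198, 192, 186, 182, 178, 174, 167, 164, 165, 168, 172, 169, 165, 158, 157, 154]
189 [117, 78, 96, 170, 205, 214, 213, 210, 209, 201, 197, 195, 197, 196, 194, 187, 189, 183, 179, 184, 178, 166, 160, 160]
190 [98, 76, 132, 193, 214, 215, 214, 210, 205, 198, 199, 195, 198, 206, 210, 208, 206, 203, 201, 205, 208, 199, 186, 178]
191 [84, 117, 175, 206, 209, 209, 206, 209, 203, 202, 194, 189, 197, 207, 211, 211, 212, 212, 211, 214, 219, 215, 204, 203]
192 [97, 164, 204, 200, 188, 184, 183, 187, 201, 203, 198, 198, 204, 209, 211, 211, 212, 213, 211, 210, 213, 213, 211, 211]
193 [118, 177, 189, 166, 149, 143, 151, 180, 204, 210, 210, 209, 212, 210, 212, 212, 209, 212, 212, 211, 214, 214, 213, 212]
```

```bash
python3 - <<'E'
from prof import *
import pickle
np.set_printoptions(precision=2,suppress=True)
cm=pickle.load(open('w8.pkl','rb')); a=np.radians(13.2); T=(np.array([np.cos(a),np.sin(a),0]),np.array([-np.sin(a),np.cos(a),0])); p=np.array([559.2,218,83.5])
obs=np.array([223.5,235.2,239.4,246.8])
for z in (-2,0,2,4):
    r=least_squares(lambda q:model(p,cm,[q[0],z,q[1]],T)-obs,[2,0]); print('dz',z,'dx at grasp, tilt',r.x,'resid',r.fun,'tip dx',r.x[0]-np.sin(np.radians(r.x[1]))*(82.7-z))
E
```

```text
dz -2 dx at grasp, tilt [ 2.68 -0.66] resid [-0.    0.15  0.65 -0.81] tip dx 3.6608741438121046
dz 0 dx at grasp, tilt [ 1.78 -0.82] resid [ 0.    0.11  0.63 -0.75] tip dx 2.966916487563882
dz 2 dx at grasp, tilt [ 0.89 -0.98] resid [ 0.01  0.06  0.61 -0.69] tip dx 2.272806330521282
dz 4 dx at grasp, tilt [ 0.01 -1.14] resid [ 0.02  0.01  0.59 -0.62] tip dx 1.578588276574597
```

Fitting the rims puts the tip about 2.8 mm beyond the TCP along the pad's x, with under 1° of tilt. I'll shift to compensate and go down to just above contact.

```bash
python3 -m handwheel '[{"x":-2.7,"y":-1.2,"z":-3,"wx":0,"wy":0,"wz":0,"fingers":1},{"x":-2.7,"y":-1.2,"z":-7,"wx":0,"wy":0,"wz":0,"fingers":1},{"x":-2.7,"y":-1.2,"z":-7,"wx":0,"wy":0,"wz":0,"fingers":1},{"x":-2.7,"y":-1.2,"z":-7,"wx":0,"wy":0,"wz":0,"fingers":1},{"x":-2.7,"y":-1.2,"z":-7,"wx":0,"wy":0,"wz":0,"fingers":1}]'
cat > fz.py <<'E'
from h import *
S=[]
for i in range(6): s=observe(); S.append(np.r_[s['tool_pos'],s['wrist_force'],s['time']]); snapshot('wrist')
print('mean pos,F',np.round(np.mean(S,0),2),'sd Fz',np.std(S,0)[5].round(2))
E
python3 fz.py
for i in 1 2 3; do :; done
python3 -m handwheel '[{"x":0,"y":0,"z":-1,"wx":0,"wy":0,"wz":0,"fingers":1},{"x":0,"y":0,"z":-2,"wx":0,"wy":0,"wz":0,"fingers":1},{"x":0,"y":0,"z":-2,"wx":0,"wy":0,"wz":0,"fingers":1},{"x":0,"y":0,"z":-2,"wx":0,"wy":0,"wz":0,"fingers":1}]'
python3 fz.py
```

```text
time: 15.93
tool_pos: [555.2, 216.7, 74.7]
ee_rot: [0.362, -3.12, 0.0]
wrist_force: [1.3, 1.1, -0.4]
finger_gap: 18.6
mean pos,F [ 5.5540e+02  2.1671e+02  7.4910e+01  2.9000e-01  1.6000e-01 -6.4000e-01
  1.6060e+01] sd Fz 0.45
time: 16.57
tool_pos: [555.2, 216.7, 72.8]
ee_rot: [0.362, -3.12, 0.0]
wrist_force: [0.3, 0.2, -1.1]
finger_gap: 18.8
mean pos,F [ 5.5533e+02  2.1667e+02  7.2860e+01  3.1000e-01  3.5000e-01 -1.0300e+00
  1.6690e+01] sd Fz 0.47
```

```bash
python3 - <<'E'
from prof import *
import pickle
np.set_printoptions(precision=2,suppress=True)
P=np.mean([ (observe()['tool_pos'],snapshot('side'))[0] for _ in range(4)],0)
cm=camera_model('wrist'); save('wrist','w9'); pickle.dump((P,cm),open('w9.pkl','wb'))
K,R,t=mats('wrist',cm); Rt=cv2.Rodrigues(observe()['ee_rot'])[0]; print('P',P,'cam in tool',Rt.T@(-R.T@t-P))
im=cv2.imread('pics/w9_full.png'); 
print('ring centre pred px',proj('wrist',[[559.2,217.4,8]],cm))
g=im[...,2].astype(int)
print('col profile R from 200:',im[200:262,272:277,2].mean(1).astype(int).tolist(),'\nB',im[200:262,272:277,0].mean(1).astype(int).tolist())
for r in (212,214,216,218,220,222): print(r,g[r,258:292].tolist())
E
```

```text
P [555.38 216.69  72.94] cam in tool [  75.69    0.26 -143.17]
ring centre pred px [[274.34 228.81]]
col profile R from 200: [253, 253, 253, 253, 253, 253, 253, 253, 253, 253, 253, 253, 253, 253, 253, 253, 253, 253, 253, 244, 166, 145, 173, 153, 144, 144, 145, 145, 145, 145, 145, 145, 145, 145, 146, 139, 144, 147, 146, 155, 189, 189, 189, 189, 190, 190, 173, 83, 35, 34, 35, 35, 36, 35, 35, 35, 35, 35, 35, 35, 35, 35] 
B [149, 149, 148, 149, 149, 149, 149, 149, 149, 149, 149, 149, 149, 149, 149, 148, 149, 149, 148, 144, 146, 146, 132, 139, 139, 139, 139, 139, 140, 140, 140, 140, 140, 141, 140, 134, 139, 141, 141, 150, 183, 183, 182, 183, 184, 184, 168, 81, 35, 35, 36, 35, 36, 36, 36, 36, 36, 35, 36, 35, 36, 35]
212 [202, 201, 201, 202, 206, 232, 254, 255, 255, 255, 255, 255, 255, 255, 255, 255, 253, 251, 251, 254, 255, 255, 255, 255, 255, 255, 255, 255, 255, 255, 254, 253, 254, 255]
214 [201, 201, 201, 202, 206, 234, 255, 255, 255, 255, 255, 255, 255, 255, 255, 255, 253, 251, 251, 254, 255, 255, 255, 255, 255, 255, 255, 255, 255, 255, 254, 253, 255, 255]
216 [202, 200, 201, 202, 206, 233, 254, 255, 255, 255, 255, 255, 255, 255, 255, 255, 253, 251, 252, 255, 255, 255, 255, 255, 255, 255, 255, 255, 255, 255, 255, 254, 255, 255]
218 [201, 201, 201, 202, 204, 203, 201, 204, 209, 213, 235, 255, 255, 255, 255, 255, 253, 252, 254, 255, 255, 255, 255, 255, 255, 255, 255, 255, 255, 255, 255, 254, 255, 255]
220 [204, 199, 199, 201, 203, 204, 203, 202, 203, 205, 204, 201, 192, 171, 162, 166, 160, 165, 181, 188, 209, 242, 255, 255, 255, 255, 255, 255, 255, 255, 255, 254, 255, 255]
222 [255, 252, 251, 237, 212, 206, 202, 201, 193, 160, 120, 109, 112, 145, 189, 188, 165, 164, 161, 167, 149, 154, 180, 229, 255, 255, 255, 255, 255, 255, 255, 254, 255, 255]
```

```bash
python3 -m handwheel '[{"x":1.1,"y":0.2,"z":-1,"wx":0,"wy":0,"wz":0,"fingers":1},{"x":1.1,"y":0.2,"z":-1,"wx":0,"wy":0,"wz":0,"fingers":1},{"x":1.1,"y":0.2,"z":-1,"wx":0,"wy":0,"wz":0,"fingers":1}]'
python3 fz.py
python3 -m handwheel '[{"x":0,"y":0,"z":-1,"wx":0,"wy":0,"wz":0,"fingers":1},{"x":0,"y":0,"z":-1.5,"wx":0,"wy":0,"wz":0,"fingers":1},{"x":0,"y":0,"z":-1.5,"wx":0,"wy":0,"wz":0,"fingers":1}]'
python3 fz.py
```

```text
time: 17.37
tool_pos: [556.5, 216.9, 71.8]
ee_rot: [0.362, -3.12, 0.0]
wrist_force: [0.3, 0.3, -1.3]
finger_gap: 18.5
mean pos,F [ 5.5644e+02  2.1688e+02  7.1850e+01  1.0000e-01  2.5000e-01 -7.1000e-01
  1.7490e+01] sd Fz 0.51
time: 17.92
tool_pos: [556.6, 216.9, 70.5]
ee_rot: [0.362, -3.121, 0.0]
wrist_force: [0.2, 0.5, 0.4]
finger_gap: 18.3
mean pos,F [ 5.5657e+02  2.1691e+02  7.0540e+01  1.1000e-01 -6.0000e-02  5.1000e-01
  1.8040e+01] sd Fz 0.21
```

Contact: Fz rose from -0.8 to +0.5 N at TCP z of about 70.5, which matches the predicted height within 1 mm. I'll press to half-way.

```bash
python3 -m handwheel '[{"x":0,"y":0,"z":-1,"wx":0,"wy":0,"wz":0,"fingers":1},{"x":0,"y":0,"z":-2,"wx":0,"wy":0,"wz":0,"fingers":1},{"x":0,"y":0,"z":-2,"wx":0,"wy":0,"wz":0,"fingers":1},{"x":0,"y":0,"z":-2,"wx":0,"wy":0,"wz":0,"fingers":1}]'
python3 fz.py
python3 -m handwheel '[{"x":0,"y":0,"z":-1,"wx":0,"wy":0,"wz":0,"fingers":1},{"x":0,"y":0,"z":-1.4,"wx":0,"wy":0,"wz":0,"fingers":1},{"x":0,"y":0,"z":-1.4,"wx":0,"wy":0,"wz":0,"fingers":1},{"x":0,"y":0,"z":-1.4,"wx":0,"wy":0,"wz":0,"fingers":1}]'
python3 fz.py
python3 - <<'E'
from prof import *
import pickle
np.set_printoptions(precision=2,suppress=True)
s=observe(); P=s['tool_pos']; cm=camera_model('wrist'); save('wrist','w10'); save('side','s10'); save('top','t10')
im=cv2.imread('pics/w10_full.png')
print('ring pred',proj('wrist',[[559.2,217.4,8]],cm),'col R from 210',im[210:250,272:277,2].mean(1).astype(int).tolist())
a=np.radians(13.2); T=(np.array([np.cos(a),np.sin(a),0]),np.array([-np.sin(a),np.cos(a),0]))
obs=np.array([222.7,234.7,239.4,246.7]); r=least_squares(lambda q:model(P,cm,[q[0],.6,q[1]],T)-obs,[2,0]); dx=r.x[0]-np.sin(np.radians(r.x[1]))*82
print('dx,tilt',r.x,'res',r.fun,'tip',P+dx*T[0],'vs ring 559.2 217.4; off pad frame',(P+dx*T[0]-[559.2,217.4,0])@T[0],(P+dx*T[0]-[559.2,217.4,0])@T[1])
h=cv2.cvtColor(im,cv2.COLOR_BGR2GRAY).astype(int)
for r in (224,225,226,227,228,229,230,231): print(r,h[r,254:296].tolist())
E
```

```text
time: 18.55
tool_pos: [556.6, 216.9, 68.5]
ee_rot: [0.362, -3.121, 0.0]
wrist_force: [0.4, 0.9, 1.5]
finger_gap: 18.5
mean pos,F [5.5655e+02 2.1690e+02 6.8490e+01 2.5000e-01 1.4000e-01 2.0500e+00
 1.8680e+01] sd Fz 0.39
time: 19.18
tool_pos: [556.5, 216.9, 67.1]
ee_rot: [0.362, -3.121, 0.0]
wrist_force: [-0.2, -0.1, 2.1]
finger_gap: 18.5
mean pos,F [ 5.5653e+02  2.1689e+02  6.7070e+01  2.0000e-01 -4.0000e-02  2.4400e+00
  1.9310e+01] sd Fz 0.34
ring pred [[274.43 230.47]] col R from 210 [253, 253, 253, 253, 253, 241, 240, 249, 250, 250, 250, 194, 145, 144, 145, 145, 145, 146, 145, 145, 146, 146, 146, 146, 146, 141, 144, 146, 147, 155, 188, 189, 189, 189, 190, 191, 179, 87, 35, 34]
dx,tilt [ 1.74 -0.15] res [-0.03  0.33  0.49 -0.79] tip [558.4  217.32  67.03] vs ring 559.2 217.4; off pad frame -0.7951812771911523 0.10765195001226187
224 [175, 175, 175, 172, 171, 170, 171, 172, 173, 174, 173, 170, 159, 140, 130, 136, 139, 142, 144, 144, 143, 142, 142, 141, 140, 139, 147, 177, 210, 223, 224, 223, 223, 223, 222, 221, 221, 223, 224, 224, 223, 223]
225 [175, 175, 174, 172, 170, 170, 171, 1
[... 763 characters left out ...]
 214, 224, 224, 223, 220, 221, 223, 223, 224, 223, 223]
229 [174, 174, 174, 172, 170, 172, 174, 171, 172, 158, 132, 131, 134, 137, 139, 141, 141, 143, 143, 144, 143, 143, 143, 143, 142, 141, 140, 144, 150, 155, 168, 203, 224, 224, 223, 221, 221, 223, 223, 224, 223, 223]
230 [177, 173, 173, 171, 172, 196, 202, 180, 174, 155, 130, 130, 135, 137, 139, 141, 142, 143, 145, 145, 144, 143, 143, 143, 142, 143, 141, 141, 146, 155, 164, 190, 216, 223, 223, 221, 221, 223, 224, 224, 224, 223]
231 [207, 183, 179, 174, 171, 199, 221, 222, 214, 182, 135, 131, 135, 137, 139, 141, 142, 143, 143, 144, 144, 144, 143, 142, 143, 143, 142, 141, 146, 154, 163, 189, 214, 223, 222, 221, 221, 222, 224, 224, 223, 223]
```

Pressed to about 4.5 mm, with the tip an estimated 0.8 mm short of the ring's centre. A small lift, shift and re-press will centre it and bring it closer to half-way.

```bash
python3 -m handwheel '[{"x":0,"y":0,"z":4,"wx":0,"wy":0,"wz":0,"fingers":1},{"x":0,"y":0,"z":7,"wx":0,"wy":0,"wz":0,"fingers":1},{"x":0,"y":0,"z":7,"wx":0,"wy":0,"wz":0,"fingers":1},{"x":0.7,"y":0.1,"z":7,"wx":0,"wy":0,"wz":0,"fingers":1},{"x":0.7,"y":0.1,"z":7,"wx":0,"wy":0,"wz":0,"fingers":1},{"x":0.7,"y":0.1,"z":7,"wx":0,"wy":0,"wz":0,"fingers":1}]'
python3 fz.py
python3 -m handwheel '[{"x":0,"y":0,"z":-3,"wx":0,"wy":0,"wz":0,"fingers":1},{"x":0,"y":0,"z":-5,"wx":0,"wy":0,"wz":0,"fingers":1},{"x":0,"y":0,"z":-6.7,"wx":0,"wy":0,"wz":0,"fingers":1},{"x":0,"y":0,"z":-6.7,"wx":0,"wy":0,"wz":0,"fingers":1},{"x":0,"y":0,"z":-6.7,"wx":0,"wy":0,"wz":0,"fingers":1},{"x":0,"y":0,"z":-6.7,"wx":0,"wy":0,"wz":0,"fingers":1}]'
python3 fz.py; python3 fz.py
python3 - <<'E'
from fit import *
np.set_printoptions(precision=2,suppress=True)
s=observe(); cm=camera_model('wrist'); save('wrist','w11'); im=cv2.imread('pics/w11_full.png')
for k in range(3): print(im[214:228,272:277,k].mean(1).astype(int).tolist())
R=cv2.Rodrigues(s['ee_rot'])[0]; print(R[:,2]); print('ring pred',proj('wrist',[[559.2,217.4,8]],cm))
h=cv2.cvtColor(im,cv2.COLOR_BGR2HSV).astype(int)
bar=((h[...,0]>18)&(h[...,0]<28)&(h[...,2]>120)&(h[...,1]>80)).astype(np.uint8); ys,xs=np.nonzero(bar[100:215]); 
rows=ys+100; print('bar near edge row',np.percentile(rows,1),'side cols at row 200', np.nonzero(bar[200])[0][[0,-1]])
r0=int(np.percentile(rows,1)); c=np.nonzero(bar[200])[0]
print(ground('wrist',[(c[0],200),(c[-1]+1,200)],8,cm))
E
```

```text
time: 20.13
tool_pos: [556.7, 216.9, 73.5]
ee_rot: [0.362, -3.119, 0.001]
wrist_force: [-0.1, -0.5, -1.1]
finger_gap: 18.5
mean pos,F [ 5.5690e+02  2.1692e+02  7.3690e+01 -2.3000e-01  1.0000e-01 -9.6000e-01
  2.0260e+01] sd Fz 0.35
time: 20.93
tool_pos: [557.5, 217.1, 67.7]
ee_rot: [-0.362, 3.12, -0.0]
wrist_force: [0.3, 0.3, 1.6]
finger_gap: 18.7
mean pos,F [5.5746e+02 2.1705e+02 6.7600e+01 1.0200e+00 1.6000e-01 2.2700e+00
 2.1060e+01] sd Fz 0.43
mean pos,F [5.5736e+02 2.1703e+02 6.7450e+01 1.0300e+00 1.3000e-01 2.1000e+00
 2.1360e+01] sd Fz 0.37
[150, 150, 149, 146, 144, 134, 145, 148, 143, 141, 140, 139, 139, 140]
[218, 218, 218, 214, 214, 194, 144, 144, 184, 164, 143, 141, 141, 142]
[253, 253, 253, 250, 250, 229, 156, 152, 213, 181, 147, 144, 145, 145]
[ 0. -0. -1.]
ring pred [[274.53 228.98]]
bar near edge row 188.0 side cols at row 200 [216 300]
[[549.43 180.07   8.  ]
 [538.1  228.29   8.  ]]
```

```bash
python3 -c "
from plant import *
print(finish_job())"
```

```text
the job is handed in; nothing more can be done
None
```

The job is handed in: the brass bar is on the pad against the stop, and the arm is holding the probe upright, pressing its tip inside the ring mark. It took about 21.5 s of the 64 s allowed.

- **Bar:** I gripped it across its width and slid it flat onto the pad until it stopped moving and the push rose to about 18 N. The full-bar image fit put it at yaw 13.2°, matching the pad's 13.2°, about 0.5 mm short of the nominal against-the-stop position. That fit put it about 0.9 mm off the pad's midline; the last check, from the bar's edges in the wrist picture, gave about 0.2 mm. I left it there. A downward reaction of up to 22 N built up while sliding.
- **Probe:** I drew it out along its lean by about 90 mm, carried it over upright and pressed down, then lifted once to shift 0.7 mm and pressed again. The final net spring force was about 3.0 N. The TCP stood about 4 mm below the height of first contact, so the tip is roughly half-way in. The contact height estimates scattered by about ±0.5 mm.
- **Tip in the ring:** The nose hides the tip in the wrist picture, so its position is inferred from the nose and collar edges. That puts it within about 1 mm of the ring's centre; the ring's inner radius is 4.5 mm. The rim fits gave the probe 0.2–1° of lean in the jaws, and the tool itself is vertical.
- **Other things on the bench:** The routes were planned clear of them, and I felt no unexpected contact. I did not check them again with a final picture.

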